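# Slide a wax block along the rail into the jig's corner pocket

### The job

Without lifting it, use the fingertips to push the wax block on the metal jig until its long side lies flat against the dark rail, while it is still well clear of the corner pocket. Then slide it along the rail, keeping it against the rail all the way, into the pocket at the rail's end until it sits flush against both the rail and the end stop, and leave it there. Leave the things round the jig where they are.

Things in the scene. Friction and masses are not known exactly. Their poses are not given: they have to be found in the camera images.
- jig: Fixed trimming jig: flat aluminium plate 176 (x) x 256 (y) x 10 mm thick on the table. Origin at the centre of its underside; x points to its rail (away from the robot, within 0.4 rad), y along the rail, z up. Polished, slippery. A dark steel rail stands along its far side; the pocket is at the rail's -y end (right-hand, seen from the robot). The rest of the plate is empty but for the block.
- rail_face (a point): On the rail's inner face, midway along it, at the height of the plate's top (jig frame x = 66, y = 0, z = 10 mm); axes as the jig's. The rail is 16 mm wide, 240 mm long, 14 mm high above the plate. The end stop, as high, crosses its -y end: inner face at jig y = -100 mm, reaching from the rail to x = 13 mm.
- pocket (a point): Origin of the fully seated block (jig x = 47, y = -74, z = 10 mm, on the plate's top); jig's axes. The pocket is 43 mm wide, open to +y, between rail and a lip 8 mm high: lip's inner face at jig x = 23, outer 13 mm, from the stop to y = -69 mm, then flaring away from the rail to x = 5, y = -51 mm. The seated block's rear 21 mm stick out past the lip's straight part.
- block: Loose wax block on a slotted blue plastic cassette, about 60 g; the cassette slides easily on the jig (friction 0.25), the wax grips (0.6). Cassette 38 (x) x 52 (y) x 8 mm, cream wax 33 x 46 mm on it, 16 mm high in all; pink spot on top. Origin at the centre of its underside, y along its long side, z up. Starts flat on the plate, in front of the rail on the half away from the pocket, its y within 0.5 rad of the jig's.
- petri_dish: Empty clear petri dish, 88 mm across, 14 mm high, right of the jig, loose; origin at the centre of its underside.
- tweezers: Steel forceps lying right of the jig, 124 x 16 x 9 mm, loose; origin at the centre of the underside.
- slip_box: Small white carton 41 x 53 x 22 mm right of the jig, loose; origin at the centre of its underside.
- magnifier: Hand lens with a red handle, 148 x 62 x 13 mm, lying left of the jig, loose; origin at the centre of its underside.
- sample_jar: Specimen jar with a cream lid, 49 mm across, 68 mm high, right of the jig, loose; origin at the centre of its underside.
Things that resemble listed ones, but are neither listed nor needed, are in the scene too. Leave any brown look-alike of the block alone.

How it is judged (in metres and radians):
On the way:
1. the block lies flat against the rail (gap under 3 mm, within 0.08 rad of parallel) at least 50 mm short of its seat (x of block in the frame of pocket above -0.003 m and y of block in the frame of pocket above 0.05 m and angle between the y axis of block and the y axis of jig, either way round below 0.08 rad), for 0.2 s.
At the end, for the whole second after the job is handed in: the block rests flat on the plate in the pocket, within 2.5 mm of its seat against the rail and against the stop, parallel to the rail within 0.06 rad, at rest (x of block in the frame of pocket between -0.0025 and 0.003 m and y of block in the frame of pocket between -0.003 and 0.0025 m and z of block in the frame of pocket below 0.002 m and angle between block's own z axis and vertical below 0.05 rad and angle between the y axis of block and the y axis of jig, either way round below 0.06 rad and linear speed of block below 0.01 m/s); the robot touches nothing.
It fails at once if the block is lifted 6 mm or more off the plate (z of block in the frame of pocket above 0.006 m).
It fails at once if the block is tipped by more than 0.3 rad (angle between block's own z axis and vertical above 0.3 rad).
It fails at once if the block comes more than 8 mm off the rail within 45 mm of its seat, or past it (y of block in the frame of pocket below 0.045 m and x of block in the frame of pocket below -0.008 m).
It fails at once if the petri dish, tweezers, small carton, hand lens or specimen jar is moved by more than 15 mm (distance of any of petri_dish, tweezers, slip_box, magnifier, sample_jar from where it was at the start of the episode above 0.015 m).
It also fails if it takes over 54 s, if anything falls off the work surface, if the arm or the gripper's body presses on something with over 40 N, if the wrist force passes 120 N, or if a joint passes its speed limit or range.

### The arm

A 6-joint arm with a two-finger parallel gripper is mounted at the origin on a cart in front of the work surface, level with it; the furniture and walls round the work are solid. World frame = base frame: x ahead of the robot, y to its left, z up, the work surface at z = 0. Lengths are in mm, angles in rad, forces in N, time in s.
With the tool pointing down it reaches from about 350 to 775 mm from the base axis. Payload 7.3 kg.
Tool frame: the origin (TCP) lies midway between the tips of the shut fingers; the grasp point (between the pads) lies 19 mm behind it; z points along the fingers, y is the line along which they close (so a half turn about z gives the same grasp; the last joint's range is limited). The gripper opens to 92 mm and grips with 3 to 60 N. Pads are 19 mm wide; open, the fingers measure 130 mm over their backs; the gripper's body (75 mm by 190 mm) begins 47 mm behind the grasp point.
Start: joints at [-1.47, 0.342, 1.524, -0, 1.275, -0.146], TCP at [128.28, -509.106, 226.741] pointing down, gripper open.
Joint ranges: [-2.53, 2.53], [-0.77, 2.02], [0.04, 2.7], [-1, 4.14], [0.28, 2.66], [-3.11, 3.11]. Speed limits (rad/s): [2.57, 2.57, 3.14, 3.14, 3.14, 3.14].

### API

Orientations are given as [roll, pitch, yaw] about the fixed x, y, z axes, in that order (R = Rz(yaw) Ry(pitch) Rx(roll)).
In Python, from plant import bot gives the robot as it stands.
- The arm moves only by the tool jog_arm, never from a script. Its arguments are lists of equal length, an entry for each row: "dp": the shift along the tool's x, y, z in m, a list of three; "twist": the turn about the tool's z in degrees. A call has 1 to 10 rows; each row shifts and turns the commanded pose from where the row before left it, along the tool's axes as they then stand; what a row does not reach is not made up. A row lasts 1/8 s, in which the tool goes at most 62.5 mm and 10.7 degrees, less where a joint would pass 70% of its speed; a pose out of reach is approached as far as the arm can. A call is refused whole if a number of a shift passes 0.0625 or a number of a turn 10.7, either way. A call with a gripper value outside its range is refused whole. "jaw" is the finger opening in m, from 0 to 0.0918, set as the call begins (left out, the last holds). The fingers move at their own pace and stop on an object; the grip force is fixed at half the most. Time passes only in rows, so rows that do not move let the fingers close. It gives the time, the measured TCP pose, the force, the opening and the grip force at its end, in the units of the state.
- bot.get_obs(): the state, without advancing time (a new reading comes with each control period).
- bot.capture(name): name is "side" or "top"; returns the picture (400x640x3 uint8, blue, green, red); there is no depth.
- bot.camera_params(name): a dict with "fx", "fy", "cx", "cy" (pixels), "R" (3x3) and "t" (3): a world point X has camera coordinates R X + t. Camera axes: x right, y down, z forward; pixel columns grow to the right and rows downward; lengths in mm; the calibration is good to about 2 mm. A picture is of the moment at which its call begins. camera_params takes no time and is no camera call.
- bot.close_job(): hands the job in; it is judged then, once.
Trained networks look in the newest picture that a camera, given by its name, has taken for a name from the list of things; names that differ only in an ending like _2 or _b are one class to them, and where a whole thing is asked for, a point or a joint stands for the part that bears it (a point fixed in the world has none). Each returns a list of dicts, best first, with "confidence" (0 to 1); they miss things now and then, are a little off and sometimes report something else, mostly with a low value. They report only what shows in the picture. A call takes as long as a camera call. They do not tell look-alikes from the thing itself.
- bot.find_in(camera, label): "bbox" ([centre column, centre row, width, height] in pixels, round what is visible of it).
- bot.masks_of(camera, label): "pixels" (400x640 bool, what is visible of it) and "bbox" ([centre column, centre row, width, height] in pixels, round what is visible of it).
The state is a dict: "time": time; "joint_positions": joint angles; "dq": joint speeds; "tau": joint torques, N m; "tool_pos": TCP position; "tcp_rot": TCP orientation; "contact_force": force on the tool from outside, world axes, zero at the start; "moment": the same for the moment, N m; "grip_width": finger opening in mm; "finger_force": force on a finger pad.
Only numpy, scipy, OpenCV 4.12 (cv2) and the standard library are available. Lean on these libraries where they do the work, as an engineer would, in place of code of your own. Each camera call takes 0.05 s, during which the arm holds its last target. There are 200 camera calls.

## Working session

There is one attempt and no reset: what is moved stays moved. The work goes in short steps, Python scripts to look and compute and a tool call to move; the robot and the scene stay as the last step left them, time stands still between calls to the robot, and variables do not carry over. Pictures are saved under pics/ and viewed, at most 10 in all, crops included, and the job is handed in when it is done.

Besides the shell and the picture viewer there is one more tool, called after "Emit:" by a JSON object that holds its "method" and its "body". jog_arm: Moves the arm, as the interface text tells. Its arguments: {"type":"object","properties":{"dp":{"type":"array"},"twist":{"type":"array"},"jaw":{"type":"number"}},"required":["dp","twist"]}

```bash
mkdir -p pics; ls
python3 - <<'E'
from plant import bot
import cv2,numpy as np
for c in("top","side"):
    cv2.imwrite(f"pics/{c}0.png",bot.capture(c))
    p=bot.camera_params(c);R=np.array(p["R"]);print(c,p["fx"],p["cx"],p["cy"],np.round(-R.T@np.array(p["t"])),np.round(R,2).tolist())
    for l in("block","jig"):
        print(l,[(np.round(d["bbox"]).tolist(),round(d["confidence"],2)) for d in bot.find_in(c,l)])
o=bot.get_obs();print({k:np.round(v,3).tolist() for k,v in o.items()})
E
```

```text
pics
top 382.3076916186027 317.88797146636045 203.34911340188302 [ 363.  -40. 1045.] [[-0.0, -1.0, 0.0], [-0.99, 0.0, -0.14], [0.14, -0.0, -0.99]]
block [([290.0, 246.0, 19.0, 21.0], 0.83), ([277.0, 186.0, 24.0, 23.0], 0.81), ([332.0, 258.0, 23.0, 14.0], 0.75)]
jig [([294.0, 180.0, 99.0, 76.0], 0.8), ([197.0, 228.0, 24.0, 53.0], 0.74)]
side 513.2752189377301 320.42032115080525 195.35951646377708 [  367. -1143.   536.] [[0.99, -0.14, 0.01], [-0.05, -0.41, -0.91], [0.13, 0.9, -0.41]]
block [([254.0, 213.0, 19.0, 16.0], 0.7), ([265.0, 196.0, 17.0, 17.0], 0.68), ([327.0, 181.0, 27.0, 15.0], 0.59)]
jig [([340.0, 193.0, 96.0, 50.0], 0.89)]
{'time': 0.3, 'joint_positions': [-1.47, 0.342, 1.524, -0.0, 1.275, -0.146], 'dq': [-0.001, -0.002, -0.002, 0.001, 0.0, -0.002], 'tau': [-0.0, -43.074, -24.409, 0.072, 0.052, -0.0], 'tool_pos': [128.269, -508.976, 226.491], 'tcp_rot': [-3.141, -0.0, 0.247], 'contact_force': [-0.217, -0.749, 0.757], 'moment': [0.028, 0.028, -0.018], 'finger_force': 0.0, 'grip_width': 91.866}
```

View pics/top0.png

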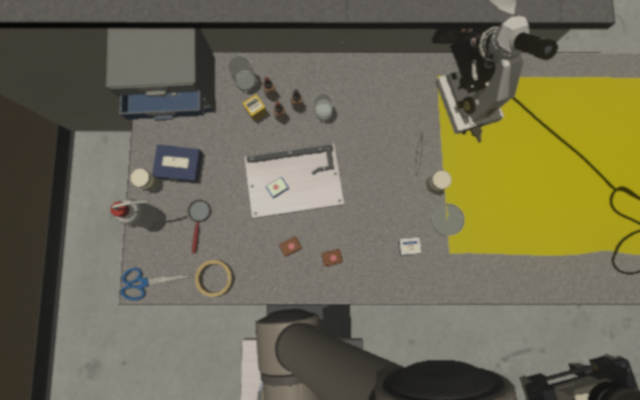

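View pics/side0.png

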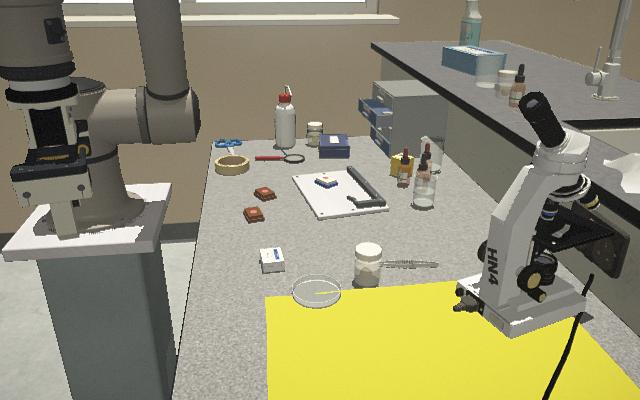

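The block candidates in the top view are the cream/blue one on the plate at (277,186), and the brown look-alikes at (290,246) and (332,258). I choose (277,186), the only one on the jig. The rail runs from (248,157) to (333,148), with the stop and lip at about (325,165). Next I fit the poses and check them in one close crop.

```bash
cat > h.py <<'E'
import cv2,numpy as np
from plant import bot
from scipy.optimize import minimize
def proj(c,X):
    p=bot.camera_params(c);Y=np.asarray(X,float)@np.array(p["R"]).T+np.array(p["t"])
    return np.c_[p["fx"]*Y[:,0]/Y[:,2]+p["cx"],p["fy"]*Y[:,1]/Y[:,2]+p["cy"]]
def box(x0,x1,y0,y1,z0,z1): return np.array([[x,y,z] for x in(x0,x1) for y in(y0,y1) for z in(z0,z1)],float)
JIG=np.r_[box(-88,88,-128,128,0,10),box(66,82,-120,120,10,24)]
BLK=np.r_[box(-19,19,-26,26,0,8),box(-16.5,16.5,-23,23,8,16)]
def pose(P,x,y,a,z=0):
    c,s=np.cos(a),np.sin(a);return P@np.array([[c,-s,0],[s,c,0],[0,0,1]]).T+[x,y,z]
def unproj(c,u,v,z):
    p=bot.camera_params(c);R=np.array(p["R"]);o=-R.T@np.array(p["t"])
    d=R.T@[(u-p["cx"])/p["fx"],(v-p["cy"])/p["fy"],1];return o+d*(z-o[2])/d[2]
def get(c,label,near=None):
    L=bot.masks_of(c,label)
    if near is not None: L.sort(key=lambda d:np.hypot(*(np.array(d["bbox"][:2])-near)))
    return np.asarray(L[0]["pixels"])
def fit(P,masks,x0,z):
    def cost(q):
        s=0
        for c,m in masks.items():
            h=cv2.convexHull(proj(c,pose(P,q[0],q[1],q[2]/100,z)).astype(np.float32))[:,0]
            big=np.zeros((1600,2560),np.uint8)
            cv2.fillConvexPoly(big,np.round(((h+.5)*4-.5)*16).astype(np.int32),255,shift=4)
            r=cv2.resize(big,(640,400),interpolation=cv2.INTER_AREA)/255.
            s+=np.abs(r-m).sum()/m.sum()
        return s
    s0=np.array([x0[0],x0[1],x0[2]*100])
    S=np.array([s0,s0+[15,0,0],s0+[0,15,0],s0+[0,0,12]])
    r=minimize(cost,s0,method="Nelder-Mead",options=dict(initial_simplex=S,xatol=.05,fatol=1e-4))
    q=r.x.copy();q[2]/=100;return q,r.fun
def rel(b,j):
    d=b[:2]-j[:2];c,s=np.cos(j[2]),np.sin(j[2])
    return np.array([c*d[0]+s*d[1],-s*d[0]+c*d[1],b[2]-j[2]])
E
cat > m.py <<'E'
from h import *
im={}
for c in("top","side"): im[c]=bot.capture(c)
mj={c:get(c,"jig",n) for c,n in(("top",(294,180)),("side",(340,193)))}
mb={c:get(c,"block",n) for c,n in(("top",(277,186)),("side",(327,181)))}
j0=unproj("top",294,182,10);b0=unproj("top",277,186,20);print(j0,b0)
R={}
for k in(("top",),("side",),("top","side")):
    j,f=fit(JIG,{c:mj[c] for c in k},[j0[0],j0[1],.12],0)
    b,g=min((fit(BLK,{c:mb[c] for c in k},[b0[0],b0[1],a],10) for a in(-.4,-.1,.2,.6)),key=lambda t:t[1])
    print(k,np.round(j,3),round(f,3),np.round(b,3),round(g,3),"rel",np.round(rel(b,j),3))
np.savez("p.npz",j=j,b=b)
o=[]
for c,(u,v) in(("top",(295,182)),("side",(340,190))):
    x,y=u-65,v-50;s=6
    I=cv2.resize(im[c][y:y+100,x:x+130],None,fx=s,fy=s,interpolation=cv2.INTER_CUBIC)
    for P,q,z in((JIG[8:],j,0),(JIG[:8],j,0),(BLK[:8],b,10)):
        h=cv2.convexHull(proj(c,pose(P,*q,z)).astype(np.float32))[:,0]
        cv2.polylines(I,[np.round((h-[x,y]+.5)*s).astype(np.int32)],True,(0,255,0),1)
    cv2.imwrite(f"pics/{c}1.png",I)
E
python3 m.py
```

```text
Traceback (most recent call last):
  File "m.py", line 4, in <module>
    mj={c:get(c,"jig",n) for c,n in(("top",(294,180)),("side",(340,193)))}
          ~~~^^^^^^^^^^^
  File "h.py", line 18, in get
    return np.asarray(L[0]["pixels"])
                      ~^^^
IndexError: list index out of range
```

```bash
python3 - <<'E'
s=open("h.py").read()
s=s.replace('''    L=bot.masks_of(c,label)
''','''    for _ in range(4):
        L=[d for d in bot.masks_of(c,label) if near is None or np.hypot(*(np.array(d["bbox"][:2])-near))<12]
        if L: break
        bot.capture(c)
''');open("h.py","w").write(s)
E
python3 m.py
```

```text
[569.52344964  24.83237725  10.        ] [556.50001483  70.43699054  20.        ]
('top',) [5.76152e+02 2.75290e+01 1.48000e-01] 0.072 [554.024  72.353   0.561] 0.119 rel [-15.253  47.604   0.412]
('side',) [5.77301e+02 2.88020e+01 1.29000e-01] 0.157 [5.54625e+02 7.02830e+01 4.04000e-01] 0.103 rel [-17.149  44.055   0.275]
('top', 'side') [5.76495e+02 2.79250e+01 1.41000e-01] 0.232 [5.53725e+02 7.18700e+01 5.27000e-01] 0.245 rel [-16.347  46.716   0.386]
```

View pics/top1.png

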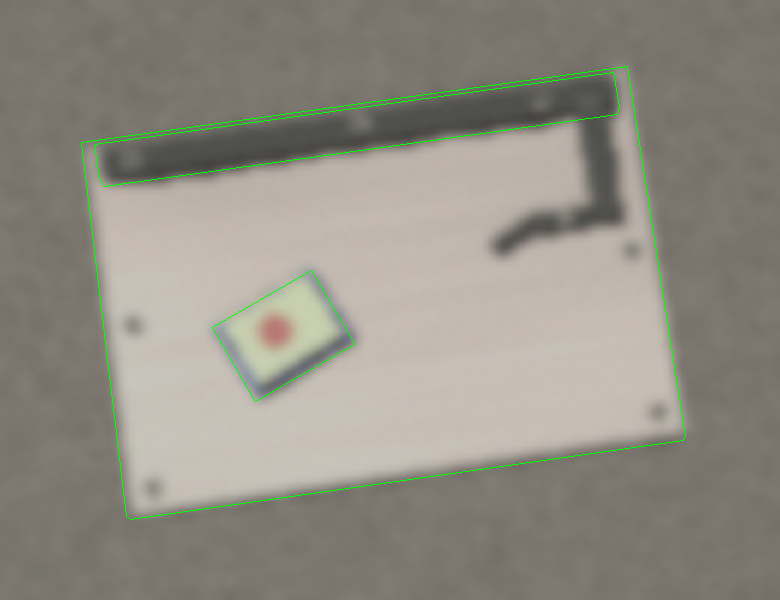

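View pics/side1.png

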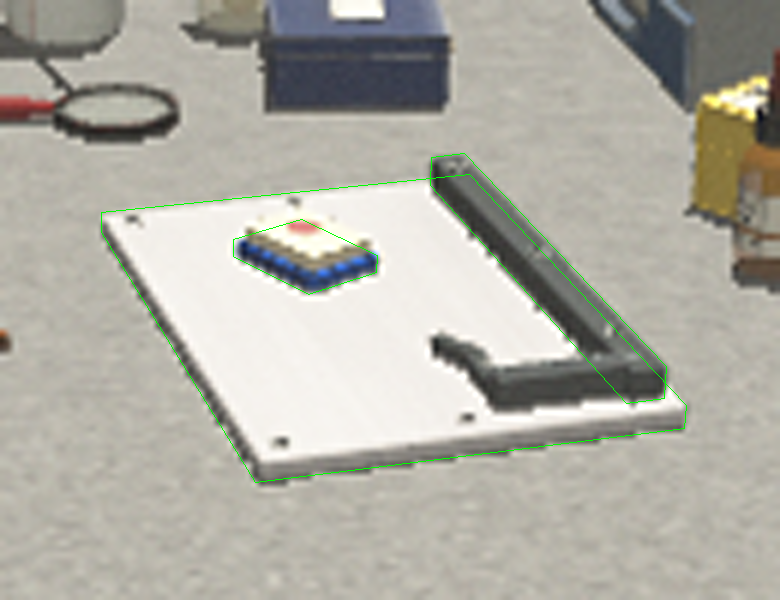

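The crop confirms it: the cream wax on a blue cassette with a pink spot, on the plate, is block (277,186). The jig fits at about (576.5, 28), yaw 0.14. In the jig frame the block is at about (-16, 47), turned +0.39 rad. I'll shut the fingers, line the tool up with the jig and move to the robot side of the block.

Emit:
{"method": "jog_arm", "body": {"dp": [[0, 0, 0], [0.032, -0.037, 0], [0.032, -0.037, 0], [0.032, -0.037, 0], [0.032, -0.037, 0], [0.032, -0.037, 0], [0.032, -0.037, 0], [0.032, -0.037, 0], [0.032, -0.037, 0], [0.032, -0.037, 0]], "twist": [6.2, 0, 0, 0, 0, 0, 0, 0, 0, 0], "jaw": 0}}

```text
time: 2.1
tool_pos: [368.3, -138.1, 227.0]
tcp_rot: [3.141, -0.001, 0.138]
contact_force: [-0.1, -0.6, -0.8]
grip_width: 1.1
finger_force: 0.0
```

Emit:
{"method": "jog_arm", "body": {"dp": [[0.032, -0.037, 0], [0.032, -0.037, 0], [0.032, -0.037, 0], [0.032, -0.037, 0], [0.032, -0.037, 0], [0, 0, 0.055], [0, 0, 0.055], [0, 0, 0.055], [0, 0, 0.022], [0, 0, 0]], "twist": [0, 0, 0, 0, 0, 0, 0, 0, 0, 0]}}

```text
time: 3.35
tool_pos: [499.3, 65.8, 38.2]
tcp_rot: [-3.141, 0.004, 0.139]
contact_force: [-0.1, 0.4, 0.2]
grip_width: 0.6
finger_force: 0.0
```

Emit:
{"method": "jog_arm", "body": {"dp": [[0, 0, 0.012], [0, 0, 0.011], [0, 0, 0], [0.01, 0, 0], [0.01, 0, 0], [0.008, 0, 0], [0.008, 0, 0], [0.008, 0, 0], [0.008, 0, 0], [0.006, 0, 0]], "twist": [0, 0, 0, 0, 0, 0, 0, 0, 0, 0]}}

```text
time: 4.6
tool_pos: [558.4, 73.9, 16.6]
tcp_rot: [3.141, -0.0, 0.139]
contact_force: [-0.6, 0.1, -0.1]
grip_width: 0.3
finger_force: 0.1
```

Emit:
{"method": "jog_arm", "body": {"dp": [[-0.002, 0, 0.0025], [0.006, 0, 0], [0.006, 0, 0], [0.005, 0, 0], [0.004, 0, 0], [0.003, 0, 0], [0, 0, 0]], "twist": [0, 0, 0, 0, 0, 0, 0]}}

```text
time: 5.48
tool_pos: [579.8, 76.9, 14.2]
tcp_rot: [3.141, -0.0, 0.139]
contact_force: [0.2, 0.1, 0.0]
grip_width: 0.4
finger_force: 0.0
```

```bash
cat > v.py <<'E'
import sys
from h import *
o=bot.get_obs();j=np.load("p.npz")["j"]
t=np.array(o["tool_pos"]);print("tcp jig",np.round(rel(np.r_[t[:2],o["tcp_rot"][2]],j),3),"z",t[2],"F",np.round(o["contact_force"],1))
if len(sys.argv)>1:
    O=[]
    for c,(u,v) in(("top",(295,170)),("side",(345,185))):
        I=bot.capture(c);O.append(cv2.resize(I[v-28:v+28,u-60:u+60],None,fx=5,fy=5,interpolation=cv2.INTER_CUBIC))
    cv2.imwrite(f"pics/{sys.argv[1]}.png",np.vstack(O))
E
python3 v.py a2
```

```text
tcp jig [ 1.0218e+01  4.7974e+01 -3.0000e-03] z 14.174874905651784 F [0.2 0.1 0. ]
```

View pics/a2.png

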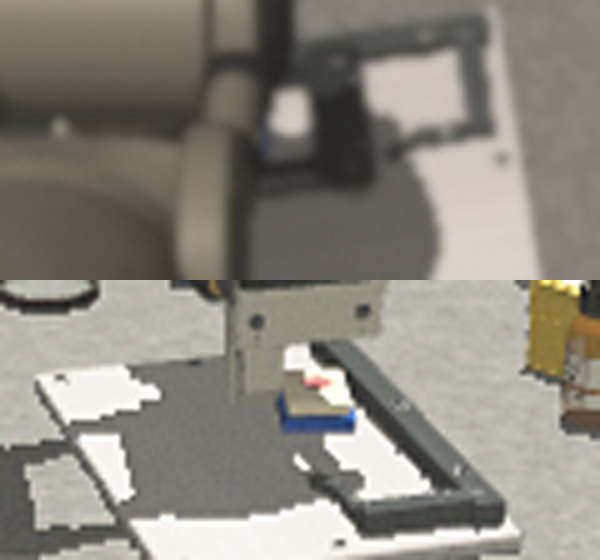

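The block is now parallel to the tool and pushed close to the rail, at about (315,410) in the stacked crop, with a small gap left. I push on until the force rises.

Emit:
{"method": "jog_arm", "body": {"dp": [[0.003, 0.003, 0], [0.003, 0.003, 0], [0.002, 0, 0], [0.0015, 0, 0]], "twist": [0, 0, 0, 0]}}

```text
time: 6.08
tool_pos: [586.9, 71.6, 13.6]
tcp_rot: [-3.142, 0.008, 0.139]
contact_force: [-12.2, -3.7, 7.3]
grip_width: 0.9
finger_force: 6.2
```

```bash
python3 v.py
```

```text
tcp jig [ 1.6416e+01  4.1733e+01 -3.0000e-03] z 13.59858029087126 F [-12.2  -3.7   7.3]
```

Emit:
{"method": "jog_arm", "body": {"dp": [[0.001, 0, 0], [0, 0, 0], [0, 0, 0], [-0.005, 0, 0], [-0.015, 0, 0], [0, 0, -0.05], [0.01, -0.05, 0], [0, -0.05, 0], [0, 0, 0]], "twist": [0, 0, 0, 0, 0, 0, 0, 0, 0]}}

```text
time: 7.2
tool_pos: [567.0, 173.2, 64.5]
tcp_rot: [-3.141, -0.001, 0.143]
contact_force: [-0.1, -1.0, -0.1]
grip_width: 0.5
finger_force: 0.0
```

```bash
cat > b.py <<'E'
from h import *
import sys
j=np.load("p.npz")["j"];c="side";near=tuple(map(float,sys.argv[1:3]))
g=np.array([float(v) for v in sys.argv[3:5]])
I=bot.capture(c);m=get(c,"block",near)
x0=np.r_[(pose(np.array([[g[0],g[1],0]]),*j))[0,:2],j[2]]
b,f=fit(BLK,{c:m},x0,10);print(np.round(b,2),round(f,3),"rel",np.round(rel(b,j),3))
cv2.imwrite(f"pics/{sys.argv[5]}.png",cv2.resize(I[155:235,280:420],None,fx=5,fy=5,interpolation=cv2.INTER_CUBIC))
E
python3 v.py; python3 b.py 355 185 47 40 a3
```

```text
tcp jig [1.10420e+01 1.45216e+02 1.00000e-03] z 64.45829465080521 F [-0.1 -1.  -0.1]
[ 6.1915e+02  7.0790e+01 -5.0000e-02] 0.254 rel [48.27  36.428 -0.195]
```

View pics/a3.png

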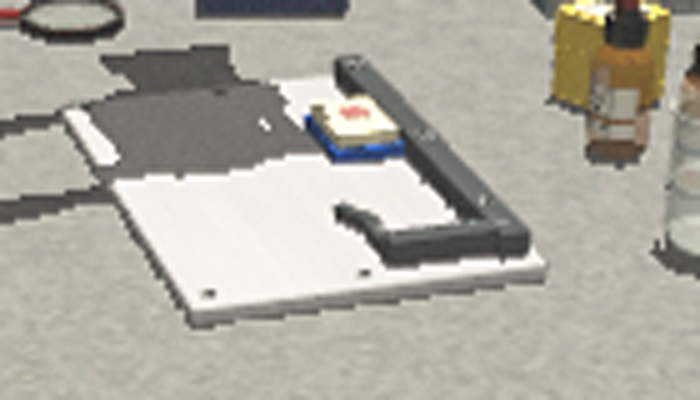

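The block at about (355,130) in the crop is flush along the rail, centred near jig y = 37, more than 100 mm short of its seat. Next I go to its +y end.

Emit:
{"method": "jog_arm", "body": {"dp": [[0.027, 0.0, 0], [0, 0.022, 0], [0, 0.022, 0], [0, 0, 0.025], [0, 0, 0.02], [0, 0, 0.005], [0, 0, 0]], "twist": [0, 0, 0, 0, 0, 0, 0]}}

```text
time: 8.18
tool_pos: [599.9, 129.2, 14.4]
tcp_rot: [3.141, 0.0, 0.138]
contact_force: [0.0, 0.1, 0.3]
grip_width: 0.8
finger_force: 0.0
```

```bash
python3 v.py
```

```text
tcp jig [ 3.7492e+01  9.6955e+01 -4.0000e-03] z 14.36565813470459 F [0.  0.1 0.3]
```

Emit:
{"method": "jog_arm", "body": {"dp": [[0, 0.0065, 0], [0, 0.0065, 0], [0.0004, 0.0065, 0], [0.0004, 0.0065, 0], [0.0004, 0.0065, 0], [0.0004, 0.0065, 0], [0.0004, 0.0065, 0], [0.0004, 0.0065, 0], [0.0004, 0.0065, 0], [0.0004, 0.004, 0]], "twist": [0, 0, 0, 0, 0, 0, 0, 0, 0, 0]}}

```text
time: 9.43
tool_pos: [611.9, 68.2, 14.2]
tcp_rot: [3.141, -0.0, 0.138]
contact_force: [-0.5, 0.4, 0.3]
grip_width: 0.1
finger_force: 0.2
```

```bash
python3 v.py; python3 b.py 365 196 47 -10 a4
```

```text
tcp jig [ 4.0750e+01  3.4887e+01 -3.0000e-03] z 14.160369391872035 F [-0.5  0.4  0.3]
[6.2338e+02 2.9280e+01 1.2000e-01] 0.105 rel [ 4.6612e+01 -5.2640e+00 -2.5000e-02]
```

View pics/a4.png

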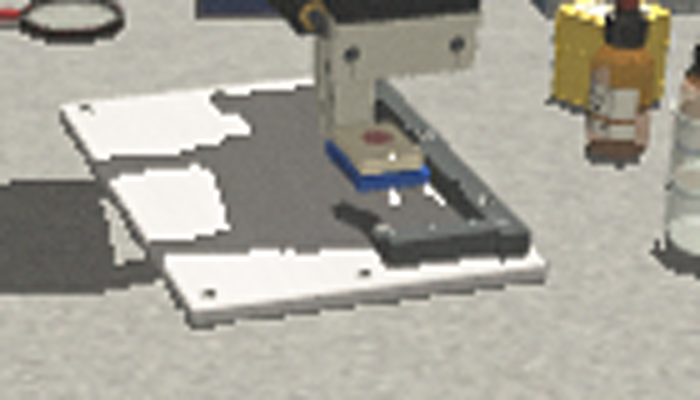

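The block is still flush with the rail, at about (380,155) in the crop and jig y ≈ -8. I keep sliding it.

Emit:
{"method": "jog_arm", "body": {"dp": [[0.0003, 0.0065, 0], [0.0003, 0.0065, 0], [0.0003, 0.0065, 0], [0.0003, 0.0065, 0], [0.0003, 0.0065, 0], [0.0003, 0.0065, 0], [0.0003, 0.0065, 0], [0.0003, 0.0055, 0], [0.0003, 0.004, 0], [0, 0.002, 0]], "twist": [0, 0, 0, 0, 0, 0, 0, 0, 0, 0]}}

```text
time: 10.98
tool_pos: [622.4, 12.4, 14.2]
tcp_rot: [3.141, -0.0, 0.138]
contact_force: [-0.0, 0.4, 0.8]
grip_width: 0.5
finger_force: 0.2
```

```bash
python3 v.py; python3 b.py 377 204 47 -70 a5
```

```text
tcp jig [ 4.3271e+01 -2.1843e+01 -3.0000e-03] z 14.20808321287429 F [-0.   0.4  0.8]Traceback (most recent call last):
  File "b.py", line 5, in <module>
    I=bot.capture(c);m=get(c,"block",near)
                       ~~~^^^^^^^^^^^^^^^^
  File "h.py", line 21, in get
    return np.asarray(L[0]["pixels"])
                      ~^^^
IndexError: list index out of range
```

Emit:
{"method": "jog_arm", "body": {"dp": [[0.0002, 0.002, 0], [0.0002, 0.002, 0], [0.0002, 0.0015, 0], [0, 0.001, 0], [0, 0, 0]], "twist": [0, 0, 0, 0, 0]}}

```text
time: 12.05
tool_pos: [623.9, 6.1, 14.2]
tcp_rot: [3.141, -0.0, 0.138]
contact_force: [0.6, 0.9, -0.6]
grip_width: 0.2
finger_force: 0.0
```

Emit:
{"method": "jog_arm", "body": {"dp": [[0, 0.001, 0], [0, 0.001, 0], [0, 0.001, 0], [0, 0, 0]], "twist": [0, 0, 0, 0]}}

```text
time: 12.55
tool_pos: [624.3, 3.2, 14.2]
tcp_rot: [3.141, -0.0, 0.138]
contact_force: [-0.8, 0.4, -0.8]
grip_width: 0.4
finger_force: 0.0
```

```bash
python3 v.py a6
```

```text
tcp jig [ 4.3833e+01 -3.1207e+01 -3.0000e-03] z 14.198953078026346 F [-0.8  0.4 -0.8]
```

View pics/a6.png

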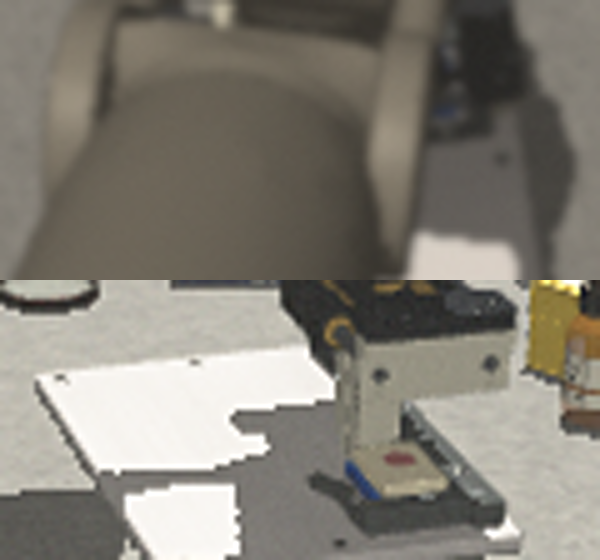

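The block is in the pocket, at about (395,470) in the stacked crop, with no stop contact felt yet. I continue in 1 mm steps.

Emit:
{"method": "jog_arm", "body": {"dp": [[0, 0.001, 0], [0, 0.001, 0], [0, 0.001, 0], [0, 0, 0]], "twist": [0, 0, 0, 0]}}

```text
time: 13.15
tool_pos: [624.7, 0.2, 14.2]
tcp_rot: [3.141, -0.0, 0.138]
contact_force: [0.6, -0.4, -0.7]
grip_width: 0.6
finger_force: 0.0
```

Emit:
{"method": "jog_arm", "body": {"dp": [[0, 0.001, 0], [0, 0.001, 0], [0, 0.001, 0], [0, 0, 0]], "twist": [0, 0, 0, 0]}}

```text
time: 13.65
tool_pos: [624.8, -2.0, 14.1]
tcp_rot: [-3.141, 0.0, 0.139]
contact_force: [-0.7, 4.0, 0.6]
grip_width: 0.3
finger_force: 2.0
```

Emit:
{"method": "jog_arm", "body": {"dp": [[0, 0.001, 0], [0, 0.0005, 0], [0, 0, 0]], "twist": [0, 0, 0]}}

```text
time: 14.02
tool_pos: [624.8, -2.2, 14.2]
tcp_rot: [-3.139, 0.001, 0.139]
contact_force: [-2.1, 10.5, 3.8]
grip_width: -0.0
finger_force: 4.2
```

```bash
python3 v.py
```

```text
tcp jig [ 4.3567e+01 -3.6619e+01 -3.0000e-03] z 14.181177927688696 F [-2.1 10.5  3.8]
```

Emit:
{"method": "jog_arm", "body": {"dp": [[0, -0.002, 0], [0, -0.015, 0], [0, 0, -0.05], [0, -0.05, -0.05], [-0.05, 0, -0.03], [-0.05, 0, 0], [-0.05, 0, 0], [-0.05, 0, 0], [-0.05, 0, 0]], "twist": [0, 0, 0, 0, 0, 0, 0, 0, 0]}}

```text
time: 15.15
tool_pos: [367.7, 21.9, 138.5]
tcp_rot: [3.141, -0.001, 0.139]
contact_force: [-0.0, 0.4, 0.5]
grip_width: 0.4
finger_force: 0.0
```

Run:
```python
from h import *
O=[]
for c,(u,v) in(("top",(315,160)),("side",(375,200))):
    I=bot.capture(c);O.append(cv2.resize(I[v-25:v+25,u-35:u+35],None,fx=6,fy=6,interpolation=cv2.INTER_CUBIC))
    print(c,[(np.round(d["bbox"]).tolist(),round(d["confidence"],2)) for d in bot.find_in(c,"block")])
    try:
        m=get(c,"block",(u,v));x0=[632,-45,.14]
        b,f=fit(BLK,{c:m},x0,10);j=np.load("p.npz")["j"];print(np.round(b,2),round(f,3),np.round(rel(b,j),3))
    except IndexError: print("none")
cv2.imwrite("pics/a7.png",np.hstack(O)[:, :])
```

```text
top [([197.0, 227.0, 22.0, 53.0], 0.75)]
[ 6.336e+02 -3.793e+01  1.300e-01] 0.1 [ 4.7253e+01 -7.3253e+01 -1.2000e-02]
side [([253.0, 213.0, 25.0, 13.0], 0.75), ([264.0, 195.0, 20.0, 17.0], 0.6), ([366.0, 196.0, 21.0, 11.0], 0.45)]
[ 6.3543e+02 -1.8300e+01 -1.9000e-01] 0.636 [ 51.825 -54.074  -0.329]
```

```bash
python3 -c "
import cv2;i=cv2.imread('pics/a7.png');cv2.imwrite('pics/a7.png',cv2.resize(i,(798,285)))"
```

```text
(no output)
```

View pics/a7.png

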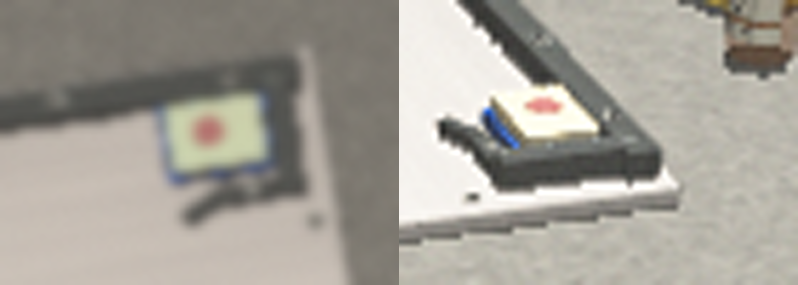

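The top view shows the block in the corner: the fit gives jig (47.3, -73.3), yaw -0.01, against a seat of (47, -74). I'll do one sub-pixel check of the rail and stop gaps before handing in.

Run:
```python
from h import *
I=bot.capture("top").astype(np.float32);j,_=fit(JIG,{"top":get("top","jig",(294,180))},[576.5,28,.141],0);print(np.round(j,3))
def prof(xs,ys,z):
    G=np.array([[x,y,z] for x in xs for y in ys],float)
    p=proj("top",pose(G,*j)).astype(np.float32).reshape(len(xs),len(ys),2)
    return cv2.remap(I,p,None,cv2.INTER_CUBIC)
for n,ys in(("front",np.arange(-92,-83,1.)),("rear",np.arange(-66,-57,1.))):
    xs=np.arange(14,96,2.);q=prof(xs,ys,24).mean(1);print(n,[(int(x),*map(int,v)) for x,v in zip(xs,q)])
ys=np.arange(-124,-40,2.);q=prof(np.r_[36:41:1.,54:59:1.],ys,20).mean(0);print("y",[(int(x),*map(int,v)) for x,v in zip(ys,q)])
```

```text
[5.75693e+02 2.78980e+01 1.49000e-01]
front [(14, 97, 102, 104), (16, 103, 108, 110), (18, 112, 118, 121), (20, 119, 125, 128), (22, 125, 130, 134), (24, 124, 123, 125), (26, 120, 108, 106), (28, 121, 103, 97), (30, 126, 123, 118), (32, 140, 158, 154), (34, 156, 186, 182), (36, 167, 202, 196), (38, 171, 208, 202), (40, 172, 208, 203), (42, 172, 209, 203), (44, 172, 208, 203), (46, 171, 207, 202), (48, 170, 207, 202), (50, 170, 207, 202), (52, 170, 206, 202), (54, 170, 207, 202), (56, 170, 207, 202), (58, 171, 207, 202), (60, 168, 202, 197), (62, 157, 187, 184), (64, 133, 156, 153), (66, 106, 121, 119), (68, 91, 100, 100), (70, 89, 96, 97), (72, 93, 99, 100), (74, 92, 98, 99), (76, 90, 96, 97), (78, 90, 96, 97), (80, 94, 100, 102), (82, 102, 108, 111), (84, 108, 115, 119), (86, 111, 119, 124), (88, 111, 120, 124), (90, 111, 119, 124), (92, 111, 119, 123), (94, 111, 119, 123)]
rear [(14, 106, 112, 115), (16, 129, 136, 141), (18, 148, 155, 163), (20, 160, 168, 176), (22, 159, 166, 174), (24, 145, 149, 155), (26, 125, 122, 125), (28, 112, 111, 110), (30, 120, 131, 128), (32, 143, 166, 16
[... 854 characters left out ...]
-104, 85, 82, 79), (-102, 100, 93, 88), (-100, 124, 122, 115), (-98, 145, 156, 149), (-96, 160, 183, 177), (-94, 168, 200, 195), (-92, 169, 205, 200), (-90, 169, 206, 200), (-88, 169, 206, 200), (-86, 170, 206, 201), (-84, 169, 205, 201), (-82, 168, 203, 201), (-80, 165, 198, 199), (-78, 159, 190, 197), (-76, 154, 182, 194), (-74, 150, 176, 193), (-72, 150, 175, 192), (-70, 152, 179, 193), (-68, 155, 184, 194), (-66, 161, 193, 197), (-64, 167, 201, 199), (-62, 170, 206, 201), (-60, 172, 208, 202), (-58, 172, 206, 199), (-56, 168, 197, 189), (-54, 161, 179, 170), (-52, 152, 155, 147), (-50, 149, 145, 141), (-48, 156, 154, 157), (-46, 165, 169, 176), (-44, 172, 181, 189), (-42, 175, 184, 193)]
```

```bash
python3 -c "
from plant import bot
print(bot.close_job())"
```

```text
the job is handed in; nothing more can be done
None
```

I pushed the block flat to the rail, slid it along into the pocket and handed the job in at about 16 s of the 54 s limit; the judge returned no verdict. My last top-view measurement put it within about 1 mm of its seat against both rail and stop, and about 0.01 rad off parallel.

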